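Brace a truffle jar and unscrew its tight cap

TASK

Swing the red clamp lever of the jar holder fully shut so that the truffle jar is braced, then unscrew the jar's tight brass cap anticlockwise until its threads let go, and lift it straight up off the jar. Finish while still holding the cap in the gripper, level and still, about two centimetres above the jar's mouth, with the jar left standing clamped in its holder and the other things on the counter left alone.

Things in the scene. Friction and masses are not known exactly. Their poses are not given: they have to be found in the camera images.
- holder: Aluminium jar holder fixed to the counter: base plate 110 x 170 mm, 10 mm thick, with 40 mm high cheeks and a sprung rubber V jaw; origin at the centre of the base plate's underside, right under the jar (z up). The jaw is on its -y side, the lever's hinge on its +y side.
- clamp_lever (a joint): Hinge of the red clamp lever, vertical axis, rad. 0 = wide open (arm along the holder's +y); grows clockwise seen from above; at 1.57 the arm points along the holder's +x; stop at 1.65 = fully shut. From about 0.8 its roller cam pushes the jar up to 5 mm towards the holder's -y into the jaw, taking 3 to 5 N at the post; past its dead centre at 1.45 it stays shut by itself. Starts at 0 to 0.35.
- lever_grip (a point): Point on the axis of the red upright post at the lever's end, 100 mm above the counter and 100 mm from the hinge axis. The post is round, 16 mm thick, and free from 64 to 108 mm above the counter; it can be pinched or pushed from above, and turns freely enough between the fingers.
- lever_hinge (a point): Point on the lever's hinge axis, 100 mm above the counter (the point is in the air; the lever's arm is 56 to 64 mm above the counter).
- jar: Loose round glass jar full of truffles, 70 mm diameter, 0.45 kg, standing on the holder's base plate; origin at the centre of its underside, z up along its axis. Straight to 72 mm, shoulder to 80 mm, neck 44 mm diameter to 98 mm, with a springy orange seal on the rim. Unless clamped it just turns along with the cap.
- jar_mouth (a point): Centre of the jar's mouth, 100 mm above the jar's underside.
- cap: Ribbed brass screw cap, 60 mm diameter, 18 mm high, 0.08 kg; origin at the centre of its open underside, z up; dark stripe along its x. Screwed on, its underside is 14 mm below jar_mouth, 6 mm above the shoulder. Unscrews anticlockwise from above with 0.4 to 0.5 N m (grip some 45 N), rising 2.5 mm; free after 1.05 to 1.25 rad, lifts straight off up to 1.75 rad, then meets a stop.
- nut_jar: Bystander: closed jar with black lid, 68 mm diameter, 110 mm high; origin under its centre.
- gift_box: Bystander: ruby gift box with gold band, 90 x 90 x 45 mm; origin under its centre.
- sample_bowl: Bystander: white bowl of samples, 110 mm diameter, 45 mm high; origin under its centre.
There are look-alikes about, which are no part of the job. Several things have the shape of the cap; the one meant has the colours described above.

How it is judged:
By the outcome, as a careful person would: the job done as asked, in the order asked, and still so for the second after the job is handed in, while the arm keeps its last pose, push and grip.
It also fails if it takes over 61 s, if anything falls off the work surface, if the arm or the gripper's body presses on something with over 40 N, if the wrist force passes 120 N, or if a joint passes its speed limit or range.

ROBOT

A 6-joint arm with a two-finger parallel gripper is mounted at the origin on the work surface. World frame = base frame: x ahead of the robot, y to its left, z up, the work surface at z = 0. Lengths are in mm, angles in rad, forces in N, time in s.
With the tool pointing down it reaches from about 350 to 775 mm from the base axis. Payload 7.3 kg.
Tool frame: the origin (TCP) lies at the very end of the fingers, on their centre line; the grasp point (between the pads) lies 19 mm behind it; z points along the fingers, y is the line along which they close (so a half turn about z gives the same grasp; the last joint's range is limited). The gripper opens to 92 mm and grips with 3 to 60 N. Pads are 19 mm wide; open, the fingers measure 130 mm over their backs; the gripper's body (75 mm by 190 mm) begins 47 mm behind the grasp point.
Start: joints at [-1.496, 0.342, 1.524, -0, 1.275, -0.146], TCP at [115.002, -512.269, 226.741] pointing down, gripper open.
Joint ranges: [-2.53, 2.53], [-0.77, 2.02], [0.04, 2.7], [-1, 4.14], [0.28, 2.66], [-3.11, 3.11]. Speed limits (rad/s): [2.57, 2.57, 3.14, 3.14, 3.14, 3.14].

INTERFACE

Orientations are given as [roll, pitch, yaw] about the fixed x, y, z axes, in that order (R = Rz(yaw) Ry(pitch) Rx(roll)).
In Python, from plant import get_obs, vision, workorder gives the robot as it stands.
- The arm moves only by the shell command python3 -m pendant 'ROWS' [OPENING]. ROWS is a JSON object of lists of equal length, an entry for each row: "dp": the shift along the tool's x, y, z in m, a list of three; "rotation": the turn, a rotation vector about the tool's x, y, z in rad, a list of three. A call has 1 to 8 rows; each row is the pose to reach, as a shift and turn from the pose commanded when the call began, along the tool's axes at that moment; what a row does not reach only later rows make up. A row lasts 1/8 s, in which the tool goes at most 62.5 mm and 10.7 degrees, less where a joint would pass 70% of its speed; a pose out of reach is approached as far as the arm can. A call with a gripper value outside its range is refused whole. OPENING is the finger opening in m, from 0 to 0.0918, set as the call begins (- or left out, the last holds). The fingers move at their own pace and stop on an object; the grip force is fixed at half the most. Time passes only in rows, so rows that repeat a pose let the fingers close. It gives the time, the measured TCP pose, the force, the opening and the grip force at its end, in the units of the state.
- get_obs(): the state, without advancing time (a new reading comes with each control period).
- vision.capture(name): name is "side" or "top"; returns a dict with "pixels" (480x640x3 uint8, red, green, blue), "vfov" (degrees; the focal length in pixels is half the picture's height over the tangent of half this angle, whatever the lens; pixels are square), "cx", "cy" (the principal point, pixels), "dist" ([k1, k2, p1, p2, k3] as OpenCV has them; the pictures are not rectified), "pose" (4x4, takes a point from camera to world coordinates). Camera axes: x right, y up, looking along -z (the intrinsics and any distortion apply to the point x, -y, -z); pixel columns grow to the right and rows downward; lengths in mm; the calibration is good to about 2 mm. A picture is of the moment at which its call begins. There is no depth.
- workorder.close_job(): hands the job in; it is judged then, once.
The state is a dict: "time": time; "joint_positions": joint angles; "dq": joint speeds; "tau": joint torques, N m; "tool_pos": TCP position; "tcp_rot": TCP orientation; "contact_force": force on the tool from outside, world axes, zero at the start; "moment": the same for the moment, N m; "grip_width": finger opening in mm; "finger_force": force on a finger pad.
Only numpy, scipy, OpenCV 4.12 (cv2) and the standard library are available. Lean on these libraries where they do the work, as an engineer would, in place of code of your own. Each camera call takes 0.05 s, during which the arm holds its last target. There are 200 camera calls.

## Working session

There is one attempt and no reset: what is moved stays moved. The work goes in short steps, Python scripts to look and compute and a shell command to move; the robot and the scene stay as the last step left them, time stands still between calls to the robot, and variables do not carry over. Pictures are saved under pics/ and viewed, at most 10 in all, crops included, and the job is handed in when it is done.

```bash
mkdir -p pics; ls
python3 - <<'E'
from plant import get_obs, vision
import cv2
for n in("top","side"):
    c=vision.capture(n); cv2.imwrite(f"pics/{n}0.png",c["pixels"][:,:,::-1]); print(n,c["vfov"],c["cx"],c["cy"],c["dist"],c["pose"])
print(get_obs())
E
```

```text
pics
top 44.03541250610637 316.2311360242197 239.32325388561728 [0.00034531 0.         0.         0.         0.        ] [[ 2.37881783e-03  9.97407756e-01 -7.19173776e-02  4.70911171e+02]
 [-9.99997083e-01  2.34258166e-03 -5.88199581e-04 -3.48844351e+00]
 [-4.18202494e-04  7.19185670e-02  9.97410419e-01  1.21676691e+03]
 [ 0.00000000e+00  0.00000000e+00  0.00000000e+00  1.00000000e+00]]
side 50.91535549059475 315.84115836749737 242.1387224276681 [0.02869157 0.         0.         0.         0.        ] [[-9.99627813e-01  1.87879269e-02 -1.97799974e-02  5.32512834e+02]
 [-2.66102918e-02 -5.11770458e-01  8.58710015e-01  8.69939068e+02]
 [ 6.01056271e-03  8.58916767e-01  5.12079936e-01  6.23591952e+02]
 [ 0.00000000e+00  0.00000000e+00  0.00000000e+00  1.00000000e+00]]
{'time': 0.1, 'joint_positions': array([-1.49603195e+00,  3.42651605e-01,  1.52491236e+00, -1.20297486e-06,
        1.27539085e+00, -1.45987407e-01]), 'dq': array([ 0.00014495, -0.00025893, -0.00152739, -0.00068996,  0.00197059,
       -0.00068631]), 'tau': array([ 1.67986153e-03, -4.32004309e+01, -2.44695246e+01,  7.19317957e-02,
        5.26510400e-02, -5.70896111e-05]), 'tool_pos': array([ 114.956597  , -511.89446484,  226.11839173]), 'tcp_rot': array([-3.14024481e+00, -1.97014520e-04,  2.20752001e-01]), 'contact_force': array([ 0.47534859, -0.31975958, -0.07333674]), 'moment': array([-0.0301277 ,  0.01583846,  0.01785651]), 'finger_force': 0.0, 'grip_width': 91.39275849870812}
```

View pics/top0.png

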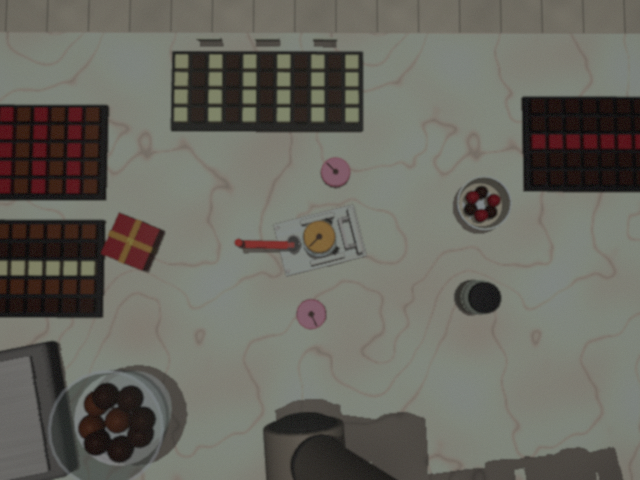

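View pics/side0.png

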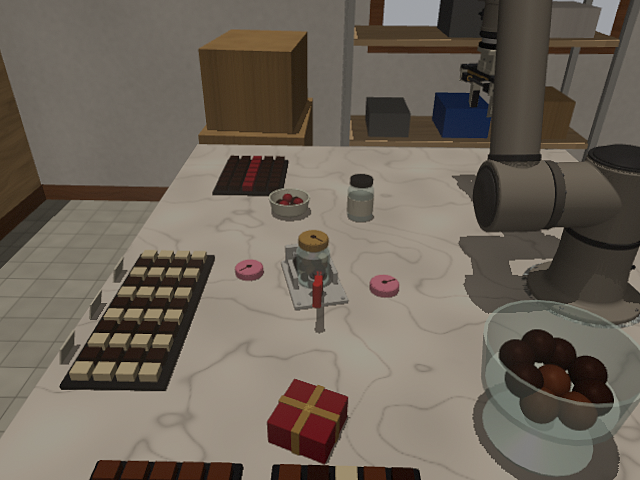

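The top view shows the brass cap at about (320,237), the hinge near (293,244), the post near (239,243), and the jaw on the right at about (350,235). Pink look-alike caps are at (335,172) and (311,314). In the side view the cap is at about (313,240) and the red post at (318,290).

```bash
cat > h.py <<'E'
import numpy as np, cv2
from plant import get_obs, vision
def K(c):
    f=c["pixels"].shape[0]/2/np.tan(np.radians(c["vfov"])/2)
    return np.array([[f,0,c["cx"]],[0,f,c["cy"]],[0,0,1.]])
def ray(c,uv):
    x,y=cv2.undistortPoints(np.array([[uv]],float),K(c),np.array(c["dist"]))[0,0]
    P=np.array(c["pose"]); d=P[:3,:3]@np.array([x,-y,-1]); return P[:3,3],d/np.linalg.norm(d)
def plane(c,uv,z):
    o,d=ray(c,uv); return o+d*(z-o[2])/d[2]
def mask(c,kind):
    h=cv2.cvtColor(c["pixels"],cv2.COLOR_RGB2HSV)
    if kind=="brass": return cv2.inRange(h,(12,110,90),(25,255,255))
    return cv2.inRange(h,(0,150,70),(6,255,255))|cv2.inRange(h,(174,150,70),(180,255,255))
def blob(c,kind,roi):
    m=mask(c,kind); k=np.zeros_like(m); x0,y0,x1,y1=roi; k[y0:y1,x0:x1]=m[y0:y1,x0:x1]
    cs,_=cv2.findContours(k,cv2.RETR_EXTERNAL,cv2.CHAIN_APPROX_NONE); return max(cs,key=cv2.contourArea) if cs else None
E
python3 - <<'E'
from h import *
t=vision.capture("top"); s=vision.capture("side")
for n,c,rc,rl in(("top",t,(290,205,350,270),(225,225,300,265)),("side",s,(285,220,345,265),(300,260,335,315))):
    b=blob(c,"brass",rc); l=blob(c,"red",rl)
    e=cv2.fitEllipse(b); print(n,"cap bbox",cv2.boundingRect(b),"ell",e,"top pt",plane(c,e[0],114))
    print(" lever",cv2.contourArea(l),cv2.boundingRect(l),cv2.minAreaRect(l), "ends",l[l[:,0,0].argmin(),0],l[l[:,0,0].argmax(),0])
    x0,y0,x1,y1=(220,185,380,295) if n=="top" else (260,215,370,325)
    cv2.imwrite(f"pics/{n}1.png",cv2.resize(c["pixels"][y0:y1,x0:x1,::-1],None,fx=5,fy=5,interpolation=2))
E
```

```text
top cap bbox (304, 221, 31, 31) ell ((318.8500671386719, 236.32699584960938), (29.554424285888672, 29.95777130126953), 9.050095558166504) top pt [556.03494168  -7.70541119 114.        ]
 lever 187.0 (245, 241, 43, 7) ((265.97552490234375, 244.4047393798828), (42.06571960449219, 5.83570671081543), 1.5481575727462769) ends [245 242] [287 245]
side cap bbox (299, 230, 29, 16) ell ((312.9397888183594, 237.59144592285156), (14.824813842773438, 28.027002334594727), 90.42003631591797) top pt [558.48161745  -2.17586455 114.        ]
 lever 224.5 (313, 272, 10, 36) ((317.5, 289.5), (9.0, 35.0), 0.0) ends [313 283] [322 284]
```

View pics/top1.png

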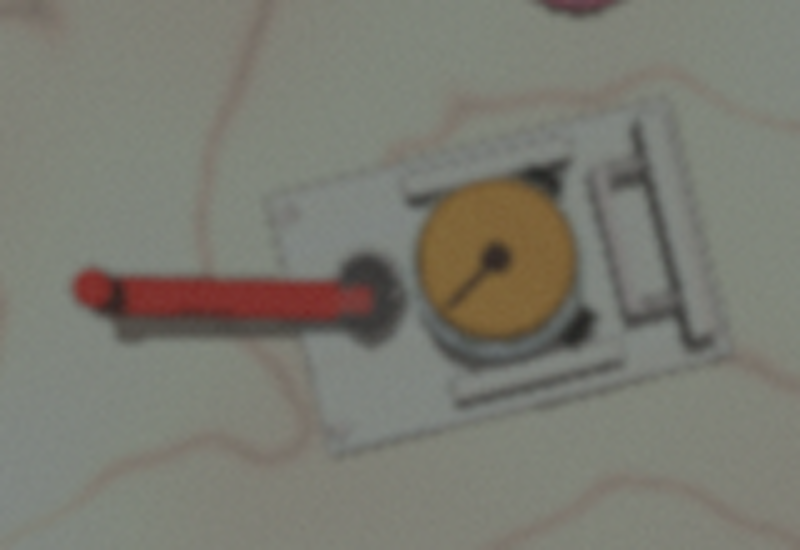

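View pics/side1.png

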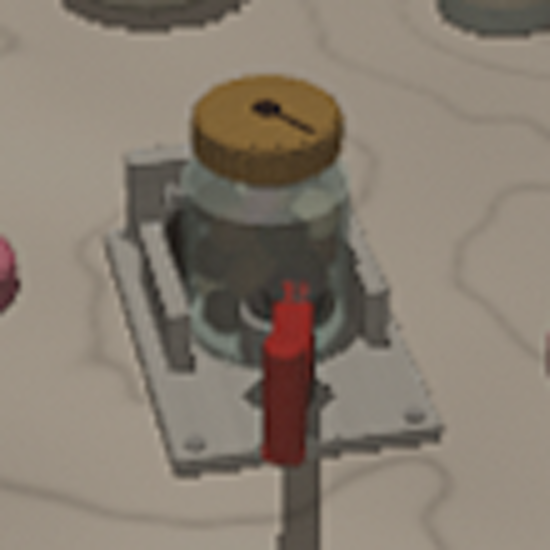

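The top crop shows the plate corners (265,193), (665,97), (735,352), (335,455), the post top (93,288) and the hinge at about (372,298). The cap is brass at (497,258) and the lever is nearly open. The side crop shows the post top centre at about (289,340) and the cap top centre at (267,113).

Run:
```python
from h import *
t=vision.capture("top"); s=vision.capture("side")
T=lambda u,v,z: plane(t,((u+.5)/5-.5+220,(v+.5)/5-.5+185),z)
S=lambda u,v,z: plane(s,((u+.5)/5-.5+260,(v+.5)/5-.5+215),z)
C=np.array([T(*p,10) for p in((265,193),(665,97),(735,352),(335,455))]); print(C.round(1),"centre",C.mean(0))
y=(C[0]+C[3]-C[1]-C[2]); x=C[0]+C[1]-C[2]-C[3]
yaw1=np.arctan2(-y[0],y[1]); yaw2=np.arctan2(x[1],x[0]); print("yaw",yaw1,yaw2,np.linalg.norm(y)/2,np.linalg.norm(x)/2)
CS=np.array([S(*p,10) for p in((107,240),(178,468),(440,430))]); print("side corners",CS.round(1))
p=T(93,288,108);h=T(372,298,64);print("post",p,S(289,340,108),"hinge",h,np.linalg.norm((p-h)[:2]))
d=p-h; a=np.arctan2(d[1],d[0]); print("lever q",yaw1+np.pi/2-a)
# holder-frame hinge
c,s_=np.cos(yaw1),np.sin(yaw1);e=(h-C.mean(0))[:2];print("hinge in holder",c*e[0]+s_*e[1],-s_*e[0]+c*e[1])
print("cap top",T(497,258,114),S(267,113,114))
print(get_obs()["tool_pos"],get_obs()["tcp_rot"])
```

```text
[[ 590.7   86.4   10. ]
 [ 630.6  -77.1   10. ]
 [ 526.2 -105.3   10. ]
 [ 484.    57.2   10. ]] centre [557.87141808  -9.69600663  10.        ]
yaw 0.24668468264512577 0.2658548247544872 168.09609223145327 109.44170835857258
side corners [[631.3 -67.4  10. ]
 [589.7  93.5  10. ]
 [487.   65.8  10. ]]
post [545.11397747 143.26505602 108.        ] [545.98595224 144.25344514 108.        ] hinge [544.41272127  40.43626218  64.        ] 102.83118497588376
lever q 0.2535042251584272
hinge in holder -0.8094495325271645 51.9011145046576
cap top [556.27297028  -7.98433913 114.        ] [558.4100074   -3.73707817 114.        ]
[ 114.98757412 -512.14175404  226.4903838 ] [-3.14112542e+00 -7.21520509e-05  2.20779145e-01]
```

```bash
python3 -m pendant '{"dp":[[0.020,-0.019,0],[0.055,-0.053,0],[0.090,-0.087,0],[0.125,-0.121,0],[0.160,-0.155,0],[0.200,-0.194,0],[0.240,-0.232,0],[0.280,-0.271,0]],"rotation":[[0,0,0],[0,0,0],[0,0,0],[0,0,0],[0,0,0],[0,0,0],[0,0,0],[0,0,0]]}' 0.08
python3 -m pendant '{"dp":[[0.040,-0.039,0],[0.080,-0.077,0],[0.120,-0.116,0],[0.160,-0.155,0],[0.200,-0.194,0],[0.235,-0.228,0.01],[0.265,-0.257,0.02],[0.283,-0.274,0.03]],"rotation":[[0,0,0],[0,0,0],[0,0,0],[0,0,0],[0,0,0],[0,0,0],[0,0,0],[0,0,0]]}'
python3 -m pendant '{"dp":[[0,0,0],[0,0,0]],"rotation":[[0,0,0],[0,0,0]]}'
python3 -c "
from h import *
o=get_obs();print(o)
"
```

```text
time: 1.3
tool_pos: [329.6, -185.1, 227.0]
tcp_rot: [3.141, -0.001, 0.22]
contact_force: [1.6, -0.9, -0.6]
grip_width: 79.9
finger_force: 0.0
time: 2.3
tool_pos: [545.7, 144.7, 196.0]
tcp_rot: [-3.142, 0.0, 0.222]
contact_force: [-0.2, -0.6, 0.1]
grip_width: 80.0
finger_force: 0.0
time: 2.55
tool_pos: [544.6, 142.3, 196.8]
tcp_rot: [3.141, 0.0, 0.221]
contact_force: [0.1, -0.4, 0.2]
grip_width: 80.0
finger_force: 0.0
{'time': 2.55, 'joint_positions': array([ 1.19597297e-01,  4.35908826e-01,  1.46456661e+00, -4.50518869e-04,
        1.24155316e+00,  1.46978088e+00]), 'dq': array([-0.01258735, -0.01320971,  0.00138663,  0.00215954, -0.00031387,
        0.00077947]), 'tau': array([ 5.85221909e-01, -4.68733907e+01, -2.41625798e+01,  8.32546153e-02,
       -9.56970057e-02,  4.66238300e-03]), 'tool_pos': array([544.61658198, 142.26009944, 196.79532556]), 'tcp_rot': array([3.14121253e+00, 4.76733937e-04, 2.20758414e-01]), 'contact_force': array([ 0.11660878, -0.35907485,  0.24125324]), 'moment': array([ 0.01347812, -0.00693171, -0.01528728]), 'finger_force': 0.0, 'grip_width': 80.01418614446767}
```

```bash
python3 -m pendant '{"dp":[[0,0,0.02],[0,0,0.05],[0,0,0.08],[0.001,-0.001,0.105],[0.001,-0.001,0.12],[0.001,-0.001,0.122],[0.001,-0.001,0.122]],"rotation":[[0,0,0],[0,0,0],[0,0,0],[0,0,0],[0,0,0],[0,0,0],[0,0,0]]}'
python3 - <<'E'
from h import *
for n,(x0,y0,x1,y1) in(("top",(200,185,330,295)),("side",(265,200,385,300))):
    c=vision.capture(n); cv2.imwrite(f"pics/{n}2.png",cv2.resize(c["pixels"][y0:y1,x0:x1,::-1],None,fx=4,fy=4,interpolation=2))
a=cv2.imread("pics/top2.png");b=cv2.imread("pics/side2.png");a=a[:400,:400];cv2.imwrite("pics/both2.png",np.hstack([a,b[:400,:390]]))
E
```

```text
time: 3.42
tool_pos: [546.3, 143.8, 75.6]
tcp_rot: [3.141, -0.001, 0.221]
contact_force: [0.3, 0.8, -0.7]
grip_width: 80.2
finger_force: 0.0
```

View pics/both2.png

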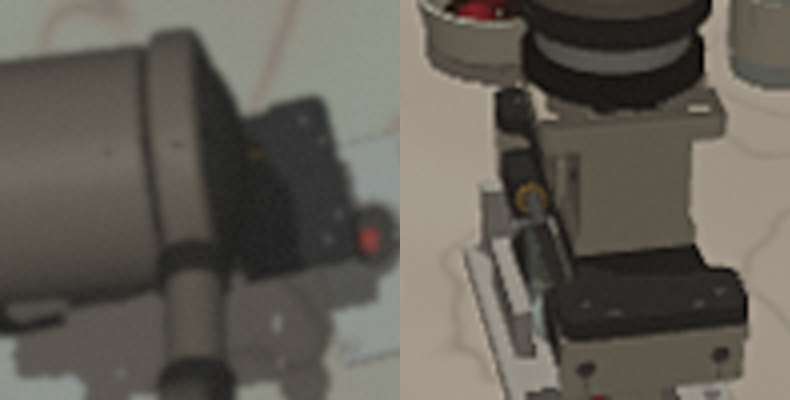

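The gripper body hides the post in both views; only the hinge end shows, red at (370,238) in the left half. Closing will tell by the opening.

```bash
python3 -m pendant '{"dp":[[0,0,0],[0,0,0],[0,0,0],[0,0,0],[0,0,0],[0,0,0],[0,0,0],[0,0,0]],"rotation":[[0,0,0],[0,0,0],[0,0,0],[0,0,0],[0,0,0],[0,0,0],[0,0,0],[0,0,0]]}' 0.0
python3 - <<'E'
import numpy as np
from plant import get_obs
o=get_obs();print(o['tool_pos'],o['finger_force'],o['grip_width'])
p=np.array([545.5,143.5]);h=np.array([545,43.3]);y=.2208
a0=np.arctan2(*(p-h)[::-1])
for k in range(1,17):
    a=a0-(a0-0.165)*k/16; q=h+np.linalg.norm(p-h)*np.array([np.cos(a),np.sin(a)])-p
    print(k,round(.255+np.pi/2-a,2),q.round(1),"tool",(q@[np.cos(y),np.sin(y)]).round(1),(q@[np.sin(y),-np.cos(y)]).round(1))
E
```

```text
time: 4.53
tool_pos: [545.8, 143.2, 74.7]
tcp_rot: [3.14, 0.0, 0.221]
contact_force: [-0.5, -5.5, 0.2]
grip_width: 15.1
finger_force: 30.0
[545.76542045 143.16978574  74.65294757] 30.00057488679886 15.140164056675653
1 0.35 [ 8.8 -0.4] tool 8.5 2.3
2 0.44 [17.4 -1.6] tool 16.7 5.4
3 0.52 [26.  -3.6] tool 24.6 9.2
4 0.61 [34.3 -6.3] tool 32.1 13.6
5 0.7 [42.4 -9.7] tool 39.3 18.7
6 0.79 [ 50.2 -13.8] tool 45.9 24.4
7 0.87 [ 57.5 -18.5] tool 52.1 30.7
8 0.96 [ 64.5 -23.9] tool 57.7 37.4
9 1.05 [ 70.9 -29.9] tool 62.6 44.7
10 1.14 [ 76.8 -36.4] tool 66.9 52.3
11 1.22 [ 82.  -43.4] tool 70.5 60.3
12 1.31 [ 86.7 -50.8] tool 73.5 68.6
13 1.4 [ 90.7 -58.6] tool 75.6 77.1
14 1.49 [ 94.  -66.8] tool 77.1 85.7
15 1.57 [ 96.5 -75.2] tool 77.7 94.5
16 1.66 [ 98.3 -83.7] tool 77.6 103.2
```

```bash
python3 -m pendant '{"dp":[[0.004,0.002,0],[0.0085,0.003,0],[0.0125,0.0045,0],[0.0165,0.006,0],[0.0205,0.008,0],[0.0245,0.010,0],[0.0285,0.012,0],[0.032,0.0145,0]],"rotation":[[0,0,0],[0,0,0],[0,0,0],[0,0,0],[0,0,0],[0,0,0],[0,0,0],[0,0,0]]}'
```

```text
time: 5.52
tool_pos: [580.5, 137.7, 74.6]
tcp_rot: [-3.14, -0.001, 0.221]
contact_force: [-1.8, 5.7, 2.2]
grip_width: 15.6
finger_force: 30.0
```

```bash
python3 -m pendant '{"dp":[[0.0035,0.002,0],[0.007,0.0045,0],[0.0105,0.0075,0],[0.014,0.0105,0],[0.017,0.0135,0],[0.020,0.0165,0],[0.023,0.020,0],[0.0255,0.0235,0]],"rotation":[[0,0,0],[0,0,0],[0,0,0],[0,0,0],[0,0,0],[0,0,0],[0,0,0],[0,0,0]]}'
python3 -m pendant '{"dp":[[0.0025,0.0035,0],[0.005,0.0075,0],[0.007,0.011,0],[0.009,0.015,0],[0.011,0.019,0],[0.013,0.023,0],[0.0145,0.027,0],[0.016,0.031,0]],"rotation":[[0,0,0],[0,0,0],[0,0,0],[0,0,0],[0,0,0],[0,0,0],[0,0,0],[0,0,0]]}'
```

```text
time: 6.52
tool_pos: [611.9, 122.0, 74.7]
tcp_rot: [-3.139, -0.005, 0.221]
contact_force: [3.8, 12.1, -2.5]
grip_width: 15.5
finger_force: 30.0
time: 7.52
tool_pos: [635.8, 95.1, 74.8]
tcp_rot: [-3.14, -0.008, 0.221]
contact_force: [7.1, 10.6, -3.8]
grip_width: 15.1
finger_force: 30.0
```

Run:
```python
import numpy as np
from scipy.optimize import least_squares
P=np.array([(545.8,143.2),(580.5,137.7),(611.9,122),(635.8,95.1)])
r=least_squares(lambda h:np.hypot(*(P-h).T)-100,[545,43]);h=r.x;print(h,r.fun)
from plant import get_obs
p=get_obs()['tool_pos'][:2];a0=np.arctan2(*(p-h)[::-1]);y=.2208
print("q now",.255+np.pi/2-a0)
for q in(1.3,1.35,1.4,1.45,1.5,1.55,1.6,1.65,1.7):
    a=.255+np.pi/2-q; d=h+100*np.array([np.cos(a),np.sin(a)])-p
    print(q,"tool",(d@[np.cos(y),np.sin(y)]).round(1),(d@[np.sin(y),-np.cos(y)]).round(1))
```

```text
[550.36603261  42.94809365] [ 0.35583381 -0.57173567  0.17800677  0.09387654]
q now 1.2777762676928812
1.3 tool 0.6 2.1
1.35 tool 2.0 6.9
1.4 tool 3.1 11.8
1.45 tool 4.0 16.7
1.5 tool 4.7 21.7
1.55 tool 5.1 26.7
1.6 tool 5.2 31.7
1.65 tool 5.1 36.7
1.7 tool 4.8 41.7
```

```bash
python3 -m pendant '{"dp":[[0.002,0.003,0],[0.004,0.007,0],[0.006,0.011,0],[0.007,0.015,0],[0.0075,0.019,0],[0.008,0.023,0],[0.0085,0.027,0],[0.009,0.031,0]],"rotation":[[0,0,0],[0,0,0],[0,0,0],[0,0,0],[0,0,0],[0,0,0],[0,0,0],[0,0,0]]}'
python3 -m pendant '{"dp":[[0,0.003,0],[0,0.006,0],[0,0.006,0]],"rotation":[[0,0,0],[0,0,0],[0,0,0]]}'
```

```text
time: 8.52
tool_pos: [650.0, 65.3, 74.7]
tcp_rot: [-3.141, -0.004, 0.221]
contact_force: [1.7, 4.2, -1.7]
grip_width: 15.4
finger_force: 30.0
time: 8.9
tool_pos: [651.0, 61.7, 74.7]
tcp_rot: [-3.138, -0.004, 0.221]
contact_force: [1.8, 12.7, -0.8]
grip_width: 15.5
finger_force: 30.0
```

```bash
python3 -m pendant '{"dp":[[0,0.002,0],[0,0.004,0],[0,0.004,0]],"rotation":[[0,0,0],[0,0,0],[0,0,0]]}'
python3 -m pendant '{"dp":[[0,-0.003,0],[0,-0.005,0],[0,-0.005,0],[0,-0.005,0],[0,-0.005,-0.01],[0,-0.005,-0.05],[0,-0.005,-0.10],[0,-0.005,-0.12]],"rotation":[[0,0,0],[0,0,0],[0,0,0],[0,0,0],[0,0,0],[0,0,0],[0,0,0],[0,0,0]]}' 0.05
python3 -m pendant '{"dp":[[-0.02,-0.05,0],[-0.04,-0.10,0],[-0.06,-0.15,0],[-0.08,-0.2,0],[-0.08,-0.20,0],[-0.08,-0.20,0]],"rotation":[[0,0,0],[0,0,0],[0,0,0],[0,0,0],[0,0,0],[0,0,0]]}' 0.08
python3 - <<'E'
from h import *
t=vision.capture("top");s=vision.capture("side")
for n,c,rc in(("top",t,(290,205,350,270)),("side",s,(285,220,345,265))):
    b=blob(c,"brass",rc); e=cv2.fitEllipse(b); print(n,cv2.boundingRect(b),e,plane(c,e[0],114))
a=cv2.resize(t["pixels"][185:295,230:370,::-1],None,fx=3.6,fy=3.6,interpolation=2)
b=cv2.resize(s["pixels"][215:325,250:360,::-1],None,fx=3.6,fy=3.6,interpolation=2)
im=np.hstack([a,b])[:, :800];cv2.imwrite("pics/both3.png",im)
E
```

```text
time: 9.28
tool_pos: [651.1, 61.5, 74.7]
tcp_rot: [-3.133, -0.004, 0.222]
contact_force: [-0.9, 25.6, 0.2]
grip_width: 15.4
finger_force: 30.0
time: 10.28
tool_pos: [650.7, 59.3, 199.4]
tcp_rot: [3.14, -0.006, 0.221]
contact_force: [0.8, -0.1, 0.8]
grip_width: 50.0
finger_force: 0.0
time: 11.02
tool_pos: [527.9, 237.0, 195.4]
tcp_rot: [3.141, -0.001, 0.221]
contact_force: [0.2, -0.2, 0.5]
grip_width: 80.3
finger_force: 0.0
top (306, 221, 30, 31) ((320.4294738769531, 235.73062133789062), (29.463834762573242, 29.910459518432617), 177.4689178466797) [557.15661834 -10.64668567 114.        ]
side (298, 230, 13, 16) ((304.6626281738281, 237.0322265625), (11.593567848205566, 14.226774215698242), 175.562744140625) [575.15717828  -3.78729875 114.        ]
```

View pics/both3.png

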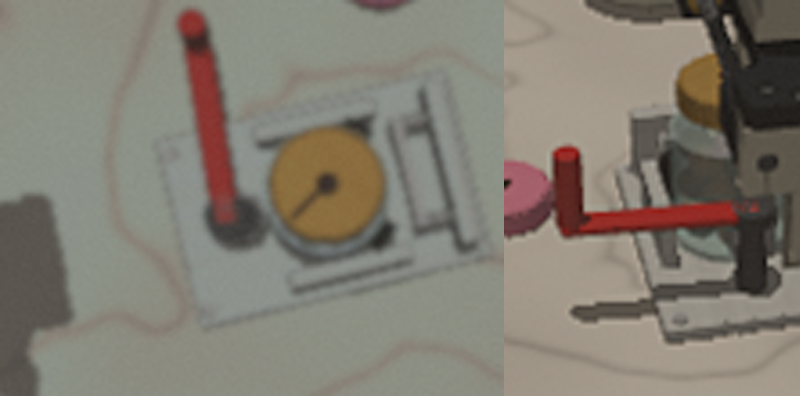

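The lever is shut, with the post at (193,22) in the left half. The cap is visible at (327,183) from above; from the side the arm partly hides it.

Run:
```python
from h import *
t=vision.capture("top")
print("post",plane(t,((193+.5)/3.6-.5+230,(22+.5)/3.6-.5+185),108),"vs 651.1,61.5")
m=mask(t,"red");b=blob(t,"red",(270,180,310,250));print(cv2.boundingRect(b),plane(t,(283.4,191),108))
c=blob(t,"brass",(290,205,350,270));(u,v),r=cv2.minEnclosingCircle(c);print((u,v),r,plane(t,(u,v),114))
o=get_obs();print(o['tool_pos'],o['joint_positions'])
```

```text
post [642.47159768  59.52704934 108.        ] vs 651.1,61.5
(283, 200, 11, 40) [641.99719509  59.24139337 108.        ]
(320.2759704589844, 235.68014526367188) 15.421614646911621 [557.25030672 -10.36042029 114.        ]
[528.25255398 236.04818937 194.78581565] [ 2.87989722e-01  4.65418125e-01  1.42203067e+00 -3.64392980e-04
  1.25379075e+00  1.63994816e+00]
```

```bash
python3 -m pendant '{"dp":[[-0.003,0.03,0],[-0.007,0.07,0],[-0.011,0.11,0],[-0.015,0.15,0],[-0.019,0.19,0],[-0.022,0.22,0],[-0.023,0.238,0],[-0.023,0.247,0]],"rotation":[[0,0,-0.17],[0,0,-0.34],[0,0,-0.51],[0,0,-0.68],[0,0,-0.85],[0,0,-1.02],[0,0,-1.19],[0,0,-1.35]]}' 0.09
python3 -m pendant '{"dp":[[0,0,0.01],[0,0,0.03],[0,0,0.045],[0,0,0.045]],"rotation":[[0,0,0],[0,0,0],[0,0,0],[0,0,0]]}'
python3 - <<'E'
from h import *
s=vision.capture("side")
b=blob(s,"brass",(285,215,345,265));x,y,w,h=cv2.boundingRect(b);print((x,y,w,h))
o=get_obs();print(o['tool_pos'],o['tcp_rot'],o['joint_positions'][5])
P=np.array(s["pose"]);q=np.linalg.inv(P)@np.r_[o['tool_pos'],1];p=cv2.projectPoints(np.array([[q[0],-q[1],-q[2]]]),np.zeros(3),np.zeros(3),K(s),np.array(s["dist"]))[0].ravel();print("tcp px",p)
for yy in(-11,):
    for u in(x,x+(w-1)/2,x+w-1):
        oo,d=ray(s,(u,y+h/2));print(u,(oo+d*(yy-oo[1])/d[1]).round(1))
cv2.imwrite("pics/side4.png",cv2.resize(s["pixels"][130:280,240:390,::-1],None,fx=4,fy=4,interpolation=2))
E
```

```text
time: 12.18
tool_pos: [559.3, -11.4, 194.6]
tcp_rot: [-3.142, 0.0, 1.573]
contact_force: [0.2, -0.5, 0.1]
grip_width: 90.1
finger_force: 0.0
time: 12.68
tool_pos: [558.1, -8.6, 148.2]
tcp_rot: [-3.138, -0.0, 1.569]
contact_force: [0.5, 0.7, -0.3]
grip_width: 90.1
finger_force: 0.0
(298, 232, 6, 8)
[558.77040443  -8.68635326 149.18580313] [-3.14035922e+00 -1.11882455e-04  1.56974593e+00] -0.15155606005273353
tcp px [312.95205314 220.58071071]
298 [589.  -11.  111.9]
300.5 [583.9 -11.  112. ]
303 [578.9 -11.  112.1]
```

View pics/side4.png

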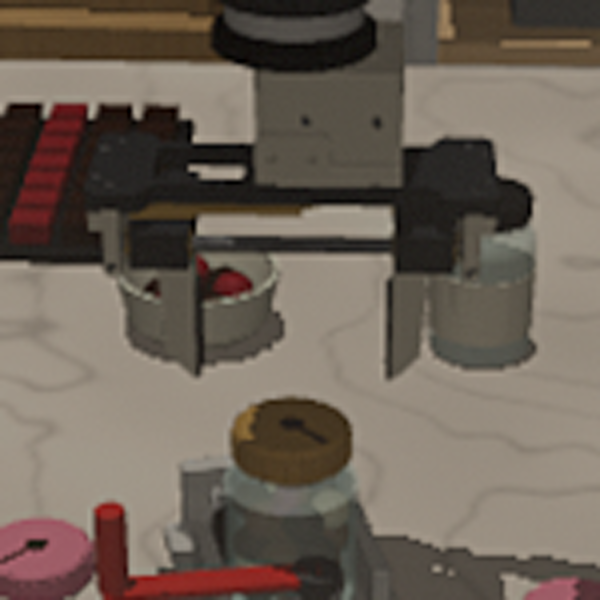

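Side view: the fingertip inner edges at (201,375) and (387,377) straddle the cap, whose mid column is 292, so x is aligned within 1 mm. I'll descend and grip.

```bash
python3 -m pendant '{"dp":[[0,0.0005,0.01],[0,0.0005,0.025],[0,0.0005,0.04],[0,0.0005,0.052],[0,0.0005,0.058],[0,0.0005,0.058]],"rotation":[[0,0,0],[0,0,0],[0,0,0],[0,0,0],[0,0,0],[0,0,0]]}'
python3 -m pendant '{"dp":[[0,0,0],[0,0,0],[0,0,0],[0,0,0],[0,0,0],[0,0,0],[0,0,0]],"rotation":[[0,0,0],[0,0,0],[0,0,0],[0,0,0],[0,0,0],[0,0,0],[0,0,0]]}' 0.0
python3 -c "
from plant import get_obs
o=get_obs();print(o['moment'],o['contact_force'],o['tool_pos'])"
```

```text
time: 13.48
tool_pos: [559.4, -8.8, 91.3]
tcp_rot: [-3.141, -0.0, 1.571]
contact_force: [-0.2, 0.1, 0.5]
grip_width: 89.7
finger_force: 0.0
time: 14.35
tool_pos: [559.3, -8.8, 91.8]
tcp_rot: [-3.141, 0.0, 1.571]
contact_force: [-2.7, 0.2, 3.5]
grip_width: 60.9
finger_force: 30.0
[-0.07402406  0.47585067 -0.02286156] [-2.70377083  0.18397763  3.45654131] [559.29728251  -8.81956     91.8335041 ]
```

```bash
python3 -m pendant '{"dp":[[0,0,0],[0,0,-0.0003],[0,0,-0.0005],[0,0,-0.0007],[0,0,-0.0009],[0,0,-0.0011]],"rotation":[[0,0,-0.06],[0,0,-0.14],[0,0,-0.22],[0,0,-0.30],[0,0,-0.38],[0,0,-0.46]]}'
python3 - <<'E'
from h import *
o=get_obs();print(o['moment'],o['contact_force'],o['tool_pos'],o['joint_positions'][5])
s=vision.capture("side");t=vision.capture("top")
im=np.hstack([cv2.resize(c["pixels"][a:a+90,b:b+95,::-1],None,fx=4,fy=4,interpolation=2) for c,a,b in((s,195,265),(t,185,270))]);cv2.imwrite("pics/s5.png",im)
E
```

```text
time: 15.1
tool_pos: [559.2, -8.4, 92.6]
tcp_rot: [-3.141, -0.001, 2.033]
contact_force: [-3.9, 2.2, 3.4]
grip_width: 61.1
finger_force: 30.0
[ 0.20958978  0.35783898 -0.15819853] [-3.89499891  2.15001229  3.44474981] [559.15993347  -8.42800136  92.6225802 ] -0.6149093004758028
```

View pics/s5.png

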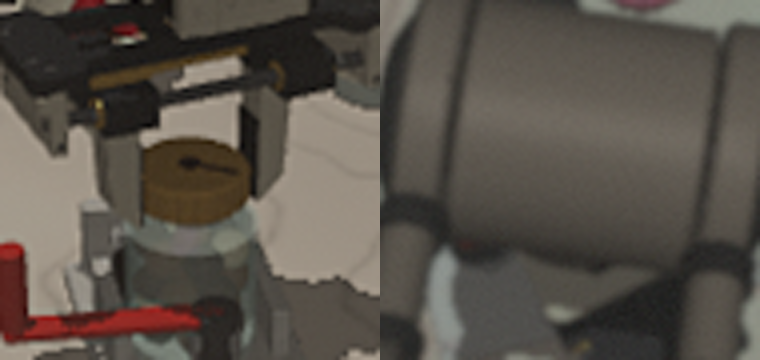

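The side half shows the cap gripped, with its stripe running from the hub (190,162) to (238,172). Before, it ran from (292,424) to (327,441). Comparing the turn:

```bash
cat >> h.py <<'E'
def stripe(c,roi,z,k=4):
    # angle of dark stripe on cap top: roi around the top face, in full-image px
    x0,y0,x1,y1=roi; g=cv2.cvtColor(c["pixels"],cv2.COLOR_RGB2GRAY)[y0:y1,x0:x1].astype(float)
    w=np.clip(np.median(g)*0.72-g,0,None); v,u=np.nonzero(w)
    P=np.array([plane(c,(a+x0,b+y0),z)[:2] for a,b in zip(u,v)]);W=w[v,u]
    return P,W
E
python3 - <<'E'
from h import *
s=vision.capture("side")
S=lambda u,v,ox,oy:plane(s,((u+.5)/4-.5+ox,(v+.5)/4-.5+oy),114)[:2]
for a,b,ox,oy in(((292,424),(327,441),240,130),((190,162),(238,172),265,195)):
    d=S(*b,ox,oy)-S(*a,ox,oy);print(np.degrees(np.arctan2(d[1],d[0])),np.linalg.norm(d))
g=cv2.cvtColor(s["pixels"],cv2.COLOR_RGB2GRAY);print(g[229:247,302:330])
E
```

```text
137.87184452618504 24.182792735758206
159.47302224902418 26.018596755232455
[[156 158 149 141 140 124  96  88  87  89  88  87  87 106 113 130 139 142
  145 151 154 160 109  28  23  28  23  52]
 [152 142 110  72  50  42  43  43  46  45  46  47  48  45  44  39  56  80
  105 130 147 162 109  23  25  24  25  52]
 [112  60  42  48  52  52  52  54  53  54  52  55  53  52  53  50  50  47
   43  56 101 144  97  15  24  27  27  52]
 [ 46  48  51  54  54  52  55  56  55  55  56  58  55  55  53  54  55  54
   54  50  45  84  63  24  26  26  26  54]
 [ 53  55  57  55  53  53  54  56  53  50  51  53  55  56  56  56  55  56
   54  55  53  52  50  38  27  27  23  56]
 [ 57  57  55  55  54  56  54  54  39  33  32  36  46  55  59  56  57  56
   55  56  55  57  57  55  37  25  23  55]
 [ 56  56  53  54  56  55  56  46  26  19  25  23  24  41  49  54  53  55
   57  56  57  57  57  57  51  32  21  56]
 [ 57  54  56  57  53  54  57  49  38  27  30  28  37  36  33  37  42  43
   50  50  52  54  56  58  59  37  26  56]
 [ 55  56  53  55  56  56  57  58  53  45  44  45  57  56  52  41  41  38
   34  33  37 
[... 382 characters left out ...]
 63  62  59  57  57  55  55  54  55  56  56  54  54  56  56  56  56  57
   59  61  65  62  59  56  58  42  22  67]
 [ 59  65  64  66  62  61  57  59  59  58  60  58  60  59  62  63  61  64
   66  62  63  57  58  57  62  40  23  65]
 [ 58  60  63  64  65  67  66  67  67  67  65  66  68  70  69  68  64  63
   62  60  58  57  55  54  58  44  19  62]
 [ 59  58  60  62  62  64  65  65  66  66  67  63  64  66  64  65  63  61
   60  58  59  57  58  50  60 106  77  77]
 [ 59  60  58  61  59  62  64  58  62  63  65  60  58  65  63  63  61  60
   61  59  57  56  56  48  88 150 137 127]
 [ 57  59  58  63  60  64  63  59  61  61  65  62  60  61  64  62  60  59
   62  57  57  54  52  57 115 147 154 155]]
```

```bash
python3 -m pendant '{"dp":[[0,0,0],[0,0,-0.0002],[0,0,-0.0004],[0,0,-0.0006],[0,0,-0.0008],[0,0,-0.001],[0,0,-0.0012],[0,0,-0.0012]],"rotation":[[0,0,-0.06],[0,0,-0.12],[0,0,-0.19],[0,0,-0.26],[0,0,-0.33],[0,0,-0.40],[0,0,-0.47],[0,0,-0.47]]}'
python3 - <<'E'
from h import *
o=get_obs();print(o['moment'],o['tool_pos'],o['joint_positions'][5])
s=vision.capture("side")
P,W=stripe(s,(304,233,326,241),115.5)
# direction: far-from-hub centroid
h=P[W.argmax()]; hub=np.average(P,axis=0,weights=W*(np.hypot(*(P-h).T)<7)); far=np.average(P,axis=0,weights=W*(np.hypot(*(P-hub).T)>11)+1e-9)
d=far-hub;print(hub,np.degrees(np.arctan2(d[1],d[0])))
cv2.imwrite("pics/s6.png",cv2.resize(s["pixels"][195:315,255:375,::-1],None,fx=4,fy=4,interpolation=2))
E
```

```text
time: 16.25
tool_pos: [558.4, -9.0, 93.3]
tcp_rot: [-3.14, -0.002, 2.5]
contact_force: [-5.2, -0.8, 0.3]
grip_width: 60.9
finger_force: 30.0
[-0.12601898  0.61278883  0.00559001] [558.43923846  -9.04850562  93.34458285] -1.0814680199842062
[560.89268873 -10.33138996] -179.2357900017447
```

View pics/s6.png

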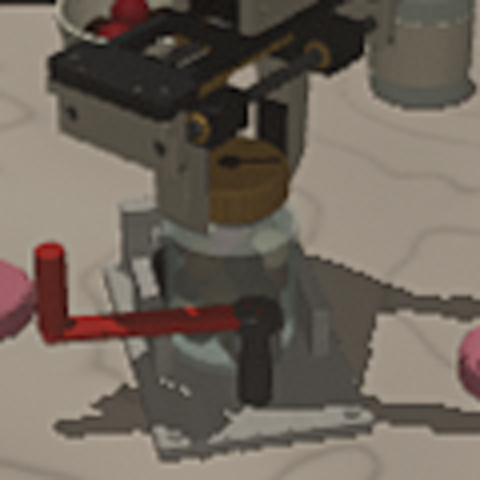

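The stripe now runs from (232,160) to (280,160), pointing toward -x, so the cap is turning, with perhaps some slip. Continuing.

```bash
python3 -m pendant '{"dp":[[0,0,0],[0,0,-0.0001],[0,0,-0.0002],[0,0,-0.0003],[0,0,-0.0003],[0,0,-0.0003],[0,0,-0.0003]],"rotation":[[0,0,-0.06],[0,0,-0.13],[0,0,-0.20],[0,0,-0.27],[0,0,-0.34],[0,0,-0.40],[0,0,-0.40]]}'
python3 - <<'E'
from h import *
o=get_obs();print(o['moment'],o['tool_pos'],o['joint_positions'][5])
s=vision.capture("side")
cv2.imwrite("pics/s7.png",cv2.resize(s["pixels"][215:265,280:350,::-1],None,fx=8,fy=8,interpolation=2))
E
```

```text
time: 17.18
tool_pos: [558.1, -9.6, 93.5]
tcp_rot: [-3.14, -0.003, 2.9]
contact_force: [-6.4, -2.7, 0.3]
grip_width: 61.1
finger_force: 30.0
[-0.4155307   0.84085183  0.02988839] [558.05752901  -9.55542103  93.46596257] -1.4813654957260791
```

View pics/s7.png

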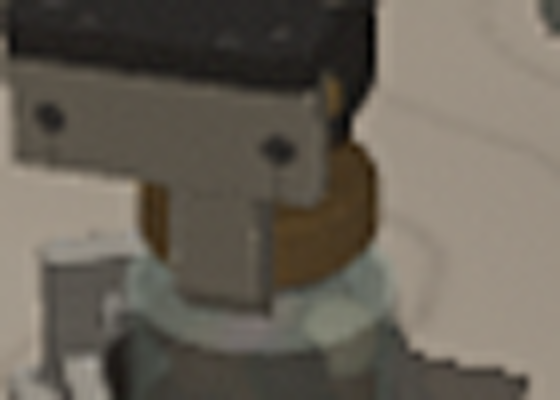

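The fingers and body now hide the stripe. I'll turn a bit more (1.63 rad in total, below the stop) and test with a gentle lift, watching the force.

```bash
python3 -m pendant '{"dp":[[0,0,0],[0,0,0],[0,0,0],[0,0,0],[0,0,0],[0,0,0]],"rotation":[[0,0,-0.06],[0,0,-0.12],[0,0,-0.18],[0,0,-0.24],[0,0,-0.30],[0,0,-0.30]]}'
python3 -m pendant '{"dp":[[0,0,-0.0005],[0,0,-0.001],[0,0,-0.0015],[0,0,-0.002],[0,0,-0.002]],"rotation":[[0,0,0],[0,0,0],[0,0,0],[0,0,0],[0,0,0]]}'
python3 -c "
from plant import get_obs
o=get_obs();print(o['moment'],o['contact_force'],o['tool_pos'])"
```

```text
time: 17.98
tool_pos: [558.0, -10.2, 93.5]
tcp_rot: [-3.14, -0.004, -3.084]
contact_force: [-6.9, -5.6, 0.8]
grip_width: 60.8
finger_force: 30.0
time: 18.6
tool_pos: [558.0, -10.2, 94.7]
tcp_rot: [-3.14, -0.004, -3.084]
contact_force: [-4.4, -6.1, -6.3]
grip_width: 61.0
finger_force: 30.0
[-0.82921087  0.52826315 -0.00785859] [-4.44880402 -6.05444376 -6.33967032] [557.99894359 -10.16667347  94.7267107 ]
```

```bash
python3 -m pendant '{"dp":[[0.0005,-0.0006,0],[0.001,-0.0012,0],[0.001,-0.0012,0]],"rotation":[[0,0,0],[0,0,0],[0,0,0]]}'
python3 -m pendant '{"dp":[[0,0,-0.0005],[0,0,-0.001],[0,0,-0.0015],[0,0,-0.0015]],"rotation":[[0,0,0],[0,0,0],[0,0,0],[0,0,0]]}'
python3 -c "
from plant import get_obs
o=get_obs();print(o['moment'],o['contact_force'],o['tool_pos'])"
```

```text
time: 18.98
tool_pos: [558.1, -10.4, 95.8]
tcp_rot: [-3.141, -0.001, -3.083]
contact_force: [-3.6, -3.2, -4.0]
grip_width: 60.5
finger_force: 30.0
time: 19.48
tool_pos: [558.1, -10.4, 97.5]
tcp_rot: [-3.141, -0.001, -3.083]
contact_force: [-2.7, -3.8, -4.7]
grip_width: 61.1
finger_force: 30.0
[-0.53101256  0.42699479  0.08327158] [-2.65724281 -3.83434202 -4.6957967 ] [558.09135323 -10.35654084  97.45203016]
```

```bash
python3 -m pendant '{"dp":[[0,0,-0.001],[0,0,-0.0025],[0,0,-0.004],[0,0,-0.0055],[0,0,-0.007],[0,0,-0.008],[0,0,-0.008]],"rotation":[[0,0,0],[0,0,0],[0,0,0],[0,0,0],[0,0,0],[0,0,0],[0,0,0]]}'
python3 -c "
from h import *
o=get_obs();print(o['moment'],o['contact_force'],o['tool_pos'])
s=vision.capture('side');h=cv2.cvtColor(s['pixels'],cv2.COLOR_RGB2HSV)
for u in (311,317,322):
  print(u,[(v,*h[v,u]) for v in range(228,262,2)])
"
```

```text
time: 20.35
tool_pos: [559.0, -10.0, 106.1]
tcp_rot: [-3.141, 0.001, -3.082]
contact_force: [-0.4, -0.1, -1.4]
grip_width: 60.6
finger_force: 30.0
[ 0.12027857 -0.12209048 -0.02951816] [-0.39551906 -0.12900861 -1.44291647] [558.97974382  -9.99771584 106.1255459 ]
311 [(228, np.uint8(19), np.uint8(49), np.uint8(89)), (230, np.uint8(21), np.uint8(48), np.uint8(90)), (232, np.uint8(18), np.uint8(51), np.uint8(90)), (234, np.uint8(19), np.uint8(54), np.uint8(89)), (236, np.uint8(19), np.uint8(49), np.uint8(88)), (238, np.uint8(18), np.uint8(50), np.uint8(91)), (240, np.uint8(22), np.uint8(51), np.uint8(90)), (242, np.uint8(19), np.uint8(49), np.uint8(88)), (244, np.uint8(19), np.uint8(48), np.uint8(90)), (246, np.uint8(19), np.uint8(49), np.uint8(84)), (248, np.uint8(19), np.uint8(46), np.uint8(77)), (250, np.uint8(25), np.uint8(40), np.uint8(70)), (252, np.uint8(14), np.uint8(27), np.uint8(104)), (254, np.uint8(12), np.uint8(22), np.uint8(114)), (256, np.uint8(9), np.uint8(22), np.uint8(114)), (258, np.uint8(20), np.uint8(15), np.uint8(100)), (260, np.uint8(34), np.uint8(33), np.uint8(6
[... 992 characters left out ...]
82)), (234, np.uint8(17), np.uint8(133), np.uint8(71)), (236, np.uint8(17), np.uint8(138), np.uint8(76)), (238, np.uint8(17), np.uint8(129), np.uint8(71)), (240, np.uint8(18), np.uint8(135), np.uint8(70)), (242, np.uint8(19), np.uint8(117), np.uint8(74)), (244, np.uint8(60), np.uint8(15), np.uint8(100)), (246, np.uint8(47), np.uint8(21), np.uint8(85)), (248, np.uint8(34), np.uint8(25), np.uint8(71)), (250, np.uint8(41), np.uint8(21), np.uint8(95)), (252, np.uint8(35), np.uint8(29), np.uint8(115)), (254, np.uint8(34), np.uint8(28), np.uint8(126)), (256, np.uint8(32), np.uint8(30), np.uint8(128)), (258, np.uint8(26), np.uint8(45), np.uint8(90)), (260, np.uint8(26), np.uint8(42), np.uint8(92))]
```

```bash
python3 -m pendant '{"dp":[[0,0,-0.002],[0,0,-0.005],[0,0,-0.009],[0,0,-0.013],[0,0,-0.0165],[0,0,-0.019],[0,0,-0.0197],[0,0,-0.0197]],"rotation":[[0,0,0],[0,0,0],[0,0,0],[0,0,0],[0,0,0],[0,0,0],[0,0,0],[0,0,0]]}'
python3 -m pendant '{"dp":[[0,0,0],[0,0,0],[0,0,0],[0,0,0]],"rotation":[[0,0,0],[0,0,0],[0,0,0],[0,0,0]]}'
python3 - <<'E'
from h import *
o=get_obs();print(o['moment'],o['contact_force'],o['tool_pos'],o['dq'].round(4))
s=vision.capture('side');h=cv2.cvtColor(s['pixels'],cv2.COLOR_RGB2HSV)
P=np.linalg.inv(np.array(s["pose"]))
def pr(p):
    q=P@np.r_[p,1];return cv2.projectPoints(np.array([[q[0],-q[1],-q[2]]]),np.zeros(3),np.zeros(3),K(s),np.array(s["dist"]))[0].ravel().round(1)
m=cv2.inRange(h,(13,95,40),(24,255,255))[200:275,280:345];n,l,st,_=cv2.connectedComponentsWithStats(m)
for i in range(1,n):
    if st[i,4]>8: print("blob x,y,w,h,area",st[i]+[280,200,0,0,0])
for u in(318,322,325): print(u,np.nonzero(m[:,u-280])[0]+200)
cx,cy=559,-10
for z in(130,133): # expected bottom rim of cap front at column: point on rim
    for th in(90,120,135,150): print(z,th,pr([cx+30*np.cos(np.radians(th)),cy+30*np.sin(np.radians(th)),z]))
r=blob(s,"red",(250,240,310,290));print("lever",cv2.boundingRect(r))
E
```

```text
time: 21.4
tool_pos: [558.6, -10.1, 125.5]
tcp_rot: [-3.142, 0.0, -3.082]
contact_force: [-0.1, 0.4, -1.0]
grip_width: 60.8
finger_force: 30.0
time: 21.9
tool_pos: [558.6, -10.1, 125.5]
tcp_rot: [-3.142, -0.0, -3.082]
contact_force: [0.0, 0.4, -0.6]
grip_width: 60.8
finger_force: 30.0
[ 0.14883457 -0.12226161 -0.00752273] [ 0.02177113  0.42175397 -0.6337131 ] [558.6034296  -10.07609857 125.47775815] [ 0.0008  0.001  -0.0007  0.0003  0.0015  0.0014]
blob x,y,w,h,area [297 221  11  15 118]
blob x,y,w,h,area [320 224   7  12  69]
318 []
322 [224 225 226 227 228 229 230 231 232 233 234]
325 [224 225 226 227 228 229 230 231]
130 90 [312.3 236.2]
130 120 [320.1 235.3]
130 135 [323.3 234.2]
130 150 [325.7 232.7]
133 90 [312.3 234.9]
133 120 [320.1 234. ]
133 135 [323.3 232.9]
133 150 [325.8 231.3]
lever (264, 256, 46, 24)
```

The cap underside measures about z = 130 mm, which is 20 mm above the mouth. It is level and still, and the force is just the cap's weight.

```bash
python3 -c "
from plant import workorder
print(workorder.close_job())"
```

```text
the job is handed in; nothing more can be done
None
```

The lever is fully shut, the cap is unscrewed and held level and still about 20 mm above the jar's mouth, and the job was handed in at about 22 s of the 61 s allowed; no verdict was returned.

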